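# Fit the notched scraper blade over the holder's pin

### The job

Fit the notched scraper blade into the open holder: the jar left standing in the holder has to come out and stand upright on the table, and the notched blade is to be drawn from its storage block and laid flat in the bed between the cheeks, notch fully home round the pin. Leave the straight-backed blade in its block and do not push the other jars and pots about.

Things in the scene. Friction and masses are not known exactly. Their poses are not given: they have to be found in the camera images.
- blade_mid (a point): Centre of the notched steel scraper blade, a flat bar 150 (x) x 50 (y) x 8 (z) mm, 0.2 kg. +x points to its back end with an open U notch in the middle, 14 wide x 25 deep; the last 16 mm at -x are ground thin. It starts flat in its block's slot (centre 16 mm high), thin end about 80 mm inside, notched end 70 mm out of the mouth, so its +x is the block's -x.
- blade_notch (a point): Point in the notch of the notched blade, 55.5 mm from the blade's centre along +x at mid-thickness, 19.5 mm in from the back end and 5.5 mm from the notch's root; the pin's axis is to stand here when the blade is home. Axes as the blade.
- notched_block: Wooden block fixed to the table, holds the notched blade; 92 (x) x 74 (y) x 37 (z) mm, origin at its underside's centre. A level slot 56 wide x 13 high, floor 12 mm up, opens at the -x face; a tongue 26 wide x 12 high runs 48 mm out of the mouth under the blade. The blade comes out only straight along the block's -x, free after about 80 mm.
- plain_mid (a point): Centre of the second blade: the same size, but its back end is straight, without a notch. Lies in the other block in the same way; it is to stay there.
- plain_block: The other storage block, same shape and axes as notched_block, fixed, holds the straight-backed blade. The two blocks and the holder stand side by side in any order. The table top (z = 0) begins at about x = 0.48 m, its near edge.
- holder: Holder fixed to the table, origin at table height. Bed 14 mm up, from x = -40 to +50 mm, 77 wide overall; two side cheeks, inner faces 55 apart, tops 24 mm up; ends open. A tongue 26 wide x 14 high goes on to x = -86 mm. The home blade lies along x, notched end to +x, 69 mm of its thin end past the cheeks at -x: only there can its sides be gripped.
- holder_pin (a point): Axis of the holder's single upright pin, 9 mm diameter, from the bed at 14 mm to a tapered tip 34 mm above the table; the point lies 18 mm above the table (mid-thickness of a seated blade), at x = +21.5 mm in the holder's frame. Axes as the holder.
- jar_mid (a point): Centre of the capped jar, 48 diameter x 66 high mm, about 0.12 kg, upright, left standing on the bed between the cheeks in front of the pin (its underside 14 mm above the table). z is its upright axis.
- jar_b_mid (a point): Centre of another capped jar, 48 diameter x 66 high mm, upright on the table; bystander.
- jar_c_mid (a point): Centre of a third capped jar, 48 diameter x 66 high mm, upright on the table; bystander.
- pot_mid (a point): Centre of a small white shouldered pot, 52 diameter x 51 high mm, upright on the table; bystander.
- cream_mid (a point): Centre of a squat white pot with a dark lid, 70 diameter x 56 high mm, upright on the table; bystander.
Mind the look-alikes: they are no part of the job. Leave any red look-alike of the part that bears jar_b_mid alone.

How it is judged:
At the end, for the whole second after the job is handed in: Notched blade flat on the bed (18 mm high within 2 mm), notch within 5 mm of the pin, aligned within 0.1 rad, thin end out at the open -x end; the holder's jar upright on the table; the plain blade within 20 mm of its start, other jars and pots upright within 30 mm of theirs (horizontal distance between blade_notch and holder_pin below 0.005 m and z of blade_notch in the frame of holder between 0.016 and 0.02 m and z of blade_mid in the frame of holder between 0.016 and 0.02 m and x of blade_mid in the frame of holder below -0.025 m and angle between the x axis of blade_mid and the x axis of holder, either way round below 0.1 rad and height (world z) of jar_mid between 0.029 and 0.037 m and angle between jar_mid's own z axis and vertical below 0.1 rad and distance of plain_mid from where it was at the start of the episode below 0.02 m and distance of each of jar_b_mid, jar_c_mid, pot_mid, cream_mid from where it was at the start of the episode below 0.03 m and angle between each of jar_b_mid, jar_c_mid, pot_mid, cream_mid's own z axis and vertical below 0.15 rad); the robot touches nothing.
It fails at once if the straight-backed blade is moved by more than 20 mm (distance of plain_mid from where it was at the start of the episode above 0.02 m).
It fails at once if a bystander jar or pot is moved by more than 30 mm or tipped over (distance of any of jar_b_mid, jar_c_mid, pot_mid, cream_mid from where it was at the start of the episode above 0.03 m or angle between any of jar_b_mid, jar_c_mid, pot_mid, cream_mid's own z axis and vertical above 0.5 rad).
It also fails if it takes over 69 s, if anything falls off the work surface, if the arm or the gripper's body presses on something with over 40 N, if the wrist force passes 120 N, or if a joint passes its speed limit or range.

### The arm

A 7-joint arm with a two-finger parallel gripper is mounted at the origin on a cart in front of the work surface, level with it; the furniture and walls round the work are solid. World frame = base frame: x ahead of the robot, y to its left, z up, the work surface at z = 0. Lengths are in m, angles in rad, forces in N, time in s.
With the tool pointing down it reaches from about 0.425 to 0.925 m from the base axis. Payload 6.8 kg.
Tool frame: the origin (TCP) lies on the mounting face of the last link; the fingertips stand 173 mm ahead of it and the grasp point (between the pads) lies 155 mm ahead of it; z points along the fingers, y is the line along which they close (so a half turn about z gives the same grasp; the last joint's range is limited). The gripper opens to 85 mm and grips with 20 to 120 N. Pads are 22 mm wide; open, the fingers measure 114 mm over their backs; the gripper's body (76 mm by 85 mm) begins 54 mm behind the grasp point. The pads swing forward as they close: fully open they stand 13 mm farther back than shut.
Start: joints at [-1.37, 0.477, 0.022, 1.555, -0.011, 1.109, -0.083], TCP at [0.205, 0.643, 0.405] pointing down, gripper open.
Joint ranges: [-2.96, 2.96], [-0.34, 2.1], [-1.41, 1.46], [0.24, 2.44], [-1.37, 4.51], [0.17, 1.92], [-2.96, 2.96]. Speed limits (rad/s): [2.39, 2.39, 3.14, 3.14, 3.14, 3.14, 3.14].

### API

Orientations are given as a rotation vector (axis times angle).
In Python, from bench import r gives the robot as it stands.
- The arm moves only by the tool carry_out, never from a script. Its argument "moves" is a list of rows, each a list of 5 numbers: the shift along the tool's x, y, z in m, then the turn about the tool's z in rad, then the finger opening in m, from 0 to 0.0854. In form: [[dx, dy, dz, roll, claw], ...]. A call has exactly 8 rows; each row is the pose to reach, as a shift and turn from the pose commanded when the call began, along the tool's axes at that moment; what a row does not reach only later rows make up. A row lasts 1/10 s, in which the tool goes at most 50 mm and 8.59 degrees, less where a joint would pass 70% of its speed; a pose out of reach is approached as far as the arm can. A call with a gripper value outside its range is refused whole. The fingers move at their own pace and stop on an object; "force" is the grip in N (left out, the last holds). Time passes only in rows, so rows that repeat a pose let the fingers close, or fill a call up. It gives the time, the measured TCP pose, the force, the opening and the grip force at its end, in the units of the state.
- r.get_obs(): the state, without advancing time (a new reading comes with each control period).
- r.grab_frame(name): name is "side" or "top" or "wrist"; returns the picture (420x560x3 uint8, red, green, blue); there is no depth.
- r.calibration(name): a dict with "fx", "fy", "cx", "cy" (pixels), "rvec" (rotation vector, rad) and "tvec" (3), from world to camera coordinates, as OpenCV has them. Camera axes: x right, y down, z forward; pixel columns grow to the right and rows downward; lengths in m; the calibration is good to about 2 mm. A picture is of the moment at which its call begins: read the wrist's pose just before it. calibration takes no time and is no camera call; for the wrist camera it gives the pose at the moment of the call.
- r.hand_in(): hands the job in; it is judged then, once.
The state is a dict: "clock": time; "joints": joint angles; "qvel": joint speeds; "tau": joint torques, N m; "tcp_pos": TCP position; "orientation": TCP orientation; "contact_force": force on the tool from outside, world axes, zero at the start; "moment": the same for the moment, N m; "grip_width": finger opening in m; "gripper_force": force on a finger pad.
Only numpy, scipy, OpenCV 4.12 (cv2) and the standard library are available. Lean on these libraries where they do the work, as an engineer would, in place of code of your own. Each camera call takes 0.05 s, during which the arm holds its last target. There are 200 camera calls.

## Working session

There is one attempt and no reset: what is moved stays moved. The work goes in short steps, Python scripts to look and compute and a tool call to move; the robot and the scene stay as the last step left them, time stands still between calls to the robot, and variables do not carry over. Pictures are saved under pics/ and viewed, at most 10 in all, crops included, and the job is handed in when it is done.

Besides the shell and the picture viewer there is one more tool, called in YAML: its name, and indented under it one key for each argument. carry_out: Moves the arm, as the interface text tells. Its arguments: {"type":"object","properties":{"moves":{"type":"array","items":{"type":"array","items":{"type":"number"}}},"force":{"type":"number"}},"required":["moves"]}

```bash
mkdir -p pics; ls; python3 - <<'E'
from bench import r
import cv2
o=r.get_obs()
for k in ("clock","tcp_pos","orientation","grip_width"): print(k,o[k])
for n in ("side","top"):
    im=r.grab_frame(n); cv2.imwrite(f"pics/{n}0.png",im[:,:,::-1])
    print(n,r.calibration(n))
E
```

```text
pics
clock 0.0
tcp_pos [0.20506145 0.64281718 0.40372984]
orientation [-4.83039002e-01 -3.10410366e+00  2.84489430e-03]
grip_width 0.08460405610458142
side {'fx': 541.2687381624156, 'fy': 541.2687381624156, 'cx': 273.5600469600298, 'cy': 210.48413851618477, 'rvec': array([ 1.99973634, -0.3249425 ,  0.21186823]), 'tvec': array([-0.57531467,  0.14032887,  1.65005261])}
top {'fx': 477.16777658068975, 'fy': 477.16777658068975, 'cx': 285.3534767979422, 'cy': 212.86967869520333, 'rvec': array([ 2.19897857, -2.14524223,  0.12608855]), 'tvec': array([-0.01989837,  0.62424673,  1.36560847])}
```

```bash
python3 - <<'E'
import cv2
a=cv2.imread("pics/top0.png");cv2.imwrite("pics/top0b.png",cv2.resize(a,(784,588),interpolation=cv2.INTER_CUBIC))
a=cv2.imread("pics/side0.png");cv2.imwrite("pics/side0b.png",cv2.resize(a,(784,588),interpolation=cv2.INTER_CUBIC))
E
```

```text
(no output)
```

View pics/top0b.png

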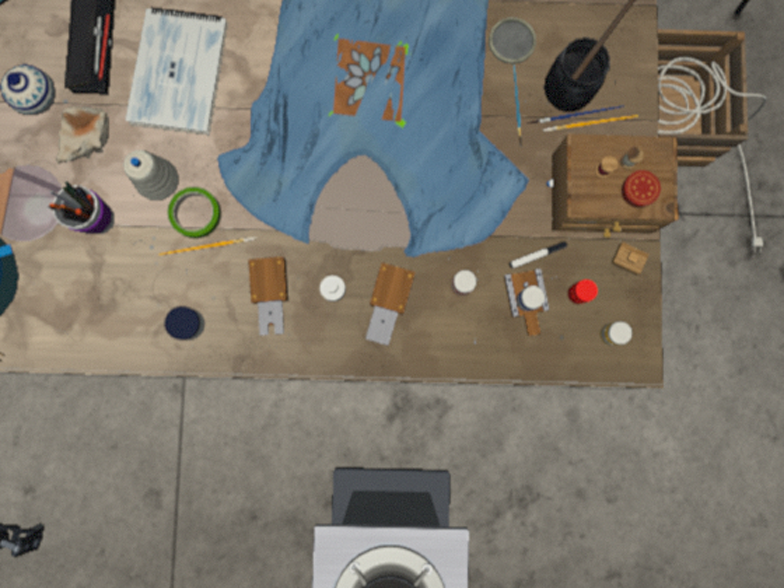

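View pics/side0b.png

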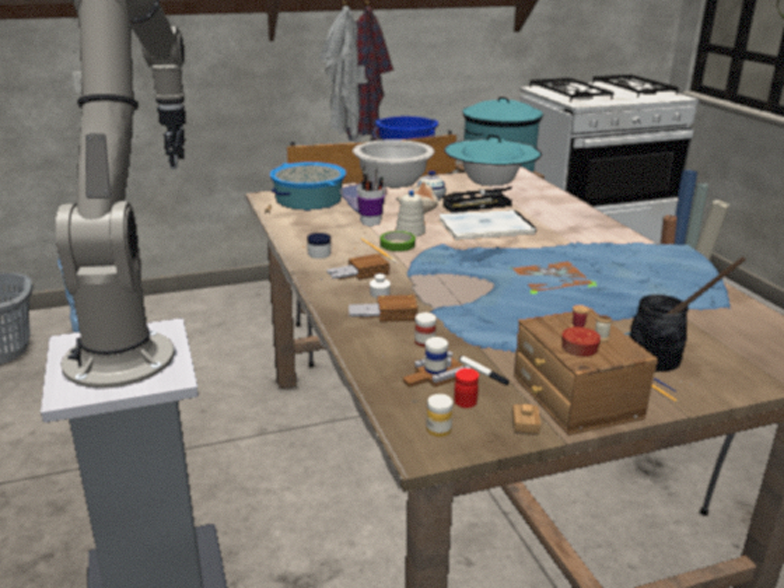

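The top view shows two blocks: one at (267,285) with a blade notched at (270,328), and one at (390,290) whose blade has a straight end at (380,335). The holder is at (527,300) with a jar standing on it at (532,297). The bystanders are the jars at (465,282) and (620,333), the white pot at (332,288), the dark-lidded cream pot at (183,323) and the red look-alike at (584,291). The left block fits the notched blade, and I'll confirm that in one enlarged crop.

```bash
python3 - <<'E'
import cv2,numpy as np
a=cv2.imread("pics/top0.png")
def c(x,y,w,h,s): return cv2.resize(a[y:y+h,x:x+w],None,fx=s,fy=s,interpolation=cv2.INTER_CUBIC)
L=c(165,175,66,74,8)[:592]; R=c(345,175,66,74,8)[:592]
L=c(168,178,50,74,8);R=c(350,178,50,74,8)
cv2.imwrite("pics/crop1.png",np.hstack([L,R]))
E
```

```text
(no output)
```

View pics/crop1.png

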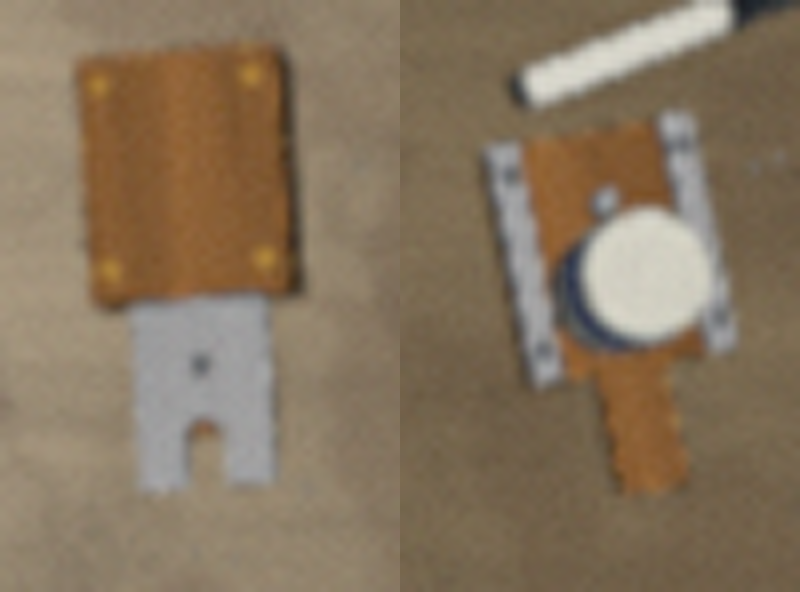

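```bash
cat > h.py <<'E'
import cv2,numpy as np
from bench import r
def ray(cal,uv,z,):
    K=np.array([[cal['fx'],0,cal['cx']],[0,cal['fy'],cal['cy']],[0,0,1]])
    R=cv2.Rodrigues(np.array(cal['rvec']))[0]; c=-R.T@cal['tvec']
    d=R.T@np.linalg.inv(K)@[uv[0],uv[1],1]
    return c+d*(z-c[2])/d[2]
def tool():
    o=r.get_obs(); return np.array(o['tcp_pos']),cv2.Rodrigues(np.array(o['orientation']))[0],o
E
python3 - <<'E'
from h import *
np.set_printoptions(precision=4,suppress=True)
cal=r.calibration("top")
def P(n,cx,cy,bx,by,z):
    print(n,ray(cal,(bx+(cx+.5)/8-.5,by+(cy+.5)/8-.5),z))
for i,p in enumerate([(78,62),(283,45),(293,290),(97,305)]): P("blk%d"%i,*p,168,178,.037)
for n,p in dict(bl=(140,490),br=(273,488),root=(203,425)).items(): P(n,*p,168,178,.020)
for i,p in enumerate([(487,150),(692,112),(735,345),(532,388)]): P("chk%d"%i,p[0]-400,p[1],350,178,.024)
P("pin",207,200,350,178,.034);P("tl",220,490,350,178,.014);P("tr",290,485,350,178,.014);P("jar",248,273,350,178,.080)
for n,p,z in [("jb",(465,282),.066),("jc",(620,333),.066),("red",(584,291),.066),("pot",(332,288),.05),("put",(445,330),.066),("plain",(380,340),.02)]:
    print(n,ray(cal,np.array(p)/1.4,z))
p,R,o=tool();print(p,R,o['joints'])
c=r.calibration("wrist");Rc=cv2.Rodrigues(c['rvec'])[0];print("wristcam in tool",R.T@(-Rc.T@c['tvec']-p),(Rc@R),c['fx'])
E
```

```text
blk0 [0.6973 0.3143 0.037 ]
blk1 [0.7056 0.2396 0.037 ]
blk2 [0.6154 0.2321 0.037 ]
blk3 [0.6081 0.3031 0.037 ]
bl [0.5419 0.2878 0.02  ]
br [0.5439 0.2391 0.02  ]
root [0.5664 0.2658 0.02  ]
chk0 [ 0.6805 -0.226   0.024 ]
chk1 [ 0.6967 -0.3022  0.024 ]
chk2 [ 0.6102 -0.3183  0.024 ]
chk3 [ 0.5924 -0.2433  0.024 ]
pin [ 0.6617 -0.2687  0.034 ]
tl [ 0.5562 -0.278   0.014 ]
tr [ 0.5587 -0.3039  0.014 ]
jar [ 0.6298 -0.2742  0.08  ]
jb [ 0.6575 -0.1377  0.066 ]
jc [ 0.5607 -0.4557  0.066 ]
red [ 0.6451 -0.3825  0.066 ]
pot [0.64   0.1358 0.05  ]
put [ 0.558  -0.0983  0.066 ]
plain [0.5363 0.0342 0.02  ]
[0.2051 0.6429 0.4038] [[-0.9527  0.3039 -0.0004]
 [ 0.3039  0.9527 -0.0016]
 [-0.0001 -0.0016 -1.    ]] [-1.3701  0.4777  0.0223  1.5563 -0.0115  1.1093 -0.0831]
wristcam in tool [0.0765 0.0005 0.0305] [[ 0.0007  1.      0.0008]
 [-0.9536  0.0009 -0.3011]
 [-0.3011 -0.0006  0.9536]] 318.55235279346545
```

The enlarged crop confirms it. The left block's blade has the U notch (root at about (203,425)), and the holder has its pin at (607,200) with the jar in front at (648,273). Sizes check out: block about 90x73, holder 77 wide, and the pin fits the cheek centre. The jar goes first.

carry_out:
  moves:
    - [-0.463,-0.317,0,1.07,0.085]
    - [-0.463,-0.317,0,1.07,0.085]
    - [-0.463,-0.317,0,1.07,0.085]
    - [-0.463,-0.317,0,1.07,0.085]
    - [-0.463,-0.317,0,1.07,0.085]
    - [-0.463,-0.317,0,1.07,0.085]
    - [-0.463,-0.317,0,1.07,0.085]
    - [-0.463,-0.317,0,1.07,0.085]
  force: 40

```text
clock: 0.9
tcp_pos: [0.4516, 0.3257, 0.4046]
orientation: [-2.003, -2.42, 0.0]
contact_force: [0.9, 0.4, 0.3]
grip_width: 0.0849
gripper_force: 0.0
```

```bash
cat >> h.py <<'E'
def go(x,y,z,A):
    p,R,o=tool(); a=np.arctan2(R[1,0],R[0,0]); d=R.T@(np.array([x,y,z])-p)
    roll=(a-A+np.pi)%(2*np.pi)-np.pi
    print("A %.3f"%a,"move",np.round(d,4),"roll %.3f"%roll,"J",np.round(o['joints'],2),"tilt",np.round(R[:2,2],4))
E
python3 -c "
from h import *
go(.63,-.274,.33,np.deg2rad(100.8))"
```

```text
A 1.759 move [-0.6225  0.0633  0.0746] roll -0.001 J [-1.03  0.29  0.36  1.86 -0.12  1.01 -0.43] tilt [-0.0002 -0.0001]
```

carry_out:
  moves:
    - [-0.62,0.063,0.0,0,0.085]
    - [-0.62,0.063,0.0,0,0.085]
    - [-0.62,0.063,0.0,0,0.085]
    - [-0.62,0.063,0.0,0,0.085]
    - [-0.62,0.063,0.0,0,0.085]
    - [-0.62,0.063,0.0,0,0.085]
    - [-0.62,0.063,0.0,0,0.085]
    - [-0.62,0.063,0.0,0,0.085]

```text
clock: 1.7
tcp_pos: [0.5666, -0.0573, 0.4045]
orientation: [-1.997, -2.424, -0.0]
contact_force: [0.9, 0.6, 0.2]
grip_width: 0.0849
gripper_force: 0.0
```

```bash
python3 -c "
from h import *
go(.63,-.274,.30,np.deg2rad(100.8))"
```

```text
A 1.763 move [-0.2249  0.0208  0.1044] roll 0.004 J [-0.44  0.33  0.54  1.84 -0.2   1.02  0.37] tilt [-0.0003  0.0003]
```

carry_out:
  moves:
    - [-0.225,0.021,0.104,0,0.085]
    - [-0.225,0.021,0.104,0,0.085]
    - [-0.225,0.021,0.104,0,0.085]
    - [-0.225,0.021,0.104,0,0.085]
    - [-0.225,0.021,0.104,0,0.085]
    - [-0.225,0.021,0.104,0,0.085]
    - [-0.225,0.021,0.104,0,0.085]
    - [-0.225,0.021,0.104,0,0.085]

```text
clock: 2.5
tcp_pos: [0.6304, -0.271, 0.3007]
orientation: [-1.996, -2.425, -0.001]
contact_force: [-0.4, 0.5, 0.6]
grip_width: 0.0848
gripper_force: 0.0
```

```bash
python3 - <<'E'
from h import *
go(.63,-.274,.212,np.deg2rad(100.8))
im=r.grab_frame("wrist");cv2.imwrite("pics/w1.png",im[:,:,::-1])
c=r.calibration("wrist");np.savez("w1.npz",**{k:c[k] for k in c})
E
```

```text
A 1.764 move [-0.003  -0.001   0.0887] roll 0.005 J [-0.02  0.64  0.49  1.64 -0.36  0.95  0.8 ] tilt [0.     0.0012]
```

View pics/w1.png

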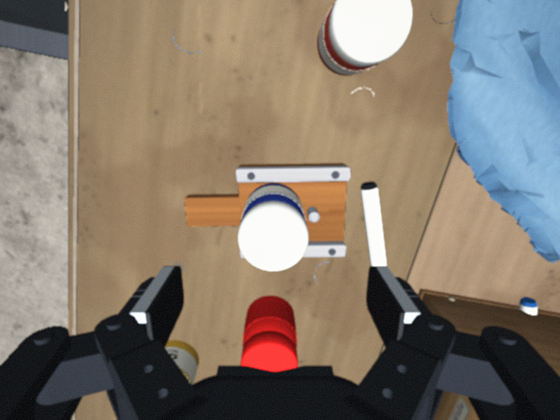

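The wrist view shows the jar cap at (273,235), the pin tip at (314,215), the cheek strips at y≈172 and 250, and the tongue end at x≈186. The red look-alike at (270,340) is clear of the fingers.

```bash
python3 - <<'E'
from h import *
c=dict(np.load("w1.npz"))
for n,p,z in [("cap",(273,235),.08),("pin",(314,214),.034),("u0",(237,166),.024),("u1",(349,165),.024),("l1",(345,256),.024),("t0",(186,196),.014),("t1",(186,226),.014),("red",(270,352),.066)]: print(n,ray(c,p,z).round(4))
E
```

```text
cap [ 0.6306 -0.2715  0.08  ]
pin [ 0.6622 -0.2664  0.034 ]
u0 [ 0.5961 -0.2427  0.024 ]
u1 [ 0.6816 -0.225   0.024 ]
l1 [ 0.6987 -0.3011  0.024 ]
t0 [ 0.5576 -0.2778  0.014 ]
t1 [ 0.5605 -0.3044  0.014 ]
red [ 0.6484 -0.3748  0.066 ]
```

carry_out:
  moves:
    - [0,0,0.04,0,0.085]
    - [0,0,0.08,0,0.085]
    - [0,0,0.08,0,0.085]
    - [0,0,0.08,0,0.04]
    - [0,0,0.08,0,0.04]
    - [0,0,0.08,0,0.04]
    - [0,0,0.08,0,0.04]
    - [0,0,0.08,0,0.04]
  force: 30

```text
clock: 3.35
tcp_pos: [0.6309, -0.2727, 0.2236]
orientation: [1.996, 2.422, 0.003]
contact_force: [-1.8, 0.5, 6.4]
grip_width: 0.0456
gripper_force: 30.0
```

carry_out:
  moves:
    - [0,0,-0.03,0,0.04]
    - [0,0,-0.06,0,0.04]
    - [0,0,-0.09,0,0.04]
    - [0,0,-0.09,0,0.04]
    - [0.04,0,-0.09,0,0.04]
    - [0.08,0,-0.09,0,0.04]
    - [0.08,0,-0.09,0,0.04]
    - [0.08,0,-0.09,0,0.04]

```text
clock: 4.15
tcp_pos: [0.615, -0.1924, 0.311]
orientation: [1.995, 2.427, 0.001]
contact_force: [0.2, -0.6, -0.9]
grip_width: 0.0453
gripper_force: 31.7
```

```bash
python3 -c "
from h import *
go(.557,-.10,.24,1.764)
print(r.get_obs()['contact_force'])"
```

```text
A 1.765 move [ 0.1018 -0.0391  0.0711] roll 0.001 J [-0.15  0.57  0.51  1.74 -0.34  0.92  0.69] tilt [0.0005 0.0006]
[ 0.23683677 -0.62149487 -0.89571216]
```

carry_out:
  moves:
    - [0.05,-0.02,0,0,0.04]
    - [0.1,-0.039,0,0,0.04]
    - [0.102,-0.039,0.02,0,0.04]
    - [0.102,-0.039,0.05,0,0.04]
    - [0.102,-0.039,0.075,0,0.04]
    - [0.102,-0.039,0.09,0,0.04]
    - [0.102,-0.039,0.096,0,0.04]
    - [0.102,-0.039,0.096,0,0.04]

```text
clock: 4.95
tcp_pos: [0.5571, -0.102, 0.2145]
orientation: [-2.0, -2.423, 0.001]
contact_force: [-0.6, -0.1, -1.2]
grip_width: 0.0461
gripper_force: 31.8
```

carry_out:
  moves:
    - [0,0,0.001,0,0.04]
    - [0,0,0.002,0,0.04]
    - [0,0,0.003,0,0.04]
    - [0,0,0.004,0,0.04]
    - [0,0,0.004,0,0.04]
    - [0,0,0.004,0,0.04]
    - [0,0,0.004,0,0.04]
    - [0,0,0.004,0,0.04]

```text
clock: 5.75
tcp_pos: [0.5571, -0.1011, 0.2107]
orientation: [-1.998, -2.424, -0.0]
contact_force: [-0.4, -0.3, -1.9]
grip_width: 0.0457
gripper_force: 31.8
```

carry_out:
  moves:
    - [0,0,0.001,0,0.04]
    - [0,0,0.002,0,0.04]
    - [0,0,0.003,0,0.04]
    - [0,0,0.004,0,0.04]
    - [0,0,0.004,0,0.04]
    - [0,0,0.004,0,0.04]
    - [0,0,0.004,0,0.04]
    - [0,0,0.004,0,0.04]

```text
clock: 6.55
tcp_pos: [0.5571, -0.1013, 0.2094]
orientation: [-1.998, -2.423, -0.003]
contact_force: [-10.3, 3.8, 30.6]
grip_width: 0.0458
gripper_force: 34.6
```

carry_out:
  moves:
    - [0,0,-0.003,0,0.04]
    - [0,0,-0.003,0,0.06]
    - [0,0,-0.003,0,0.085]
    - [0,0,-0.003,0,0.085]
    - [0,0,-0.003,0,0.085]
    - [0,0,-0.04,0,0.085]
    - [0,0,-0.08,0,0.085]
    - [0,0,-0.12,0,0.085]

```text
clock: 7.35
tcp_pos: [0.5568, -0.1011, 0.3275]
orientation: [-1.998, -2.423, 0.002]
contact_force: [0.9, 0.9, -0.1]
grip_width: 0.0851
gripper_force: 0.0
```

```bash
python3 -c "
from h import *
go(.55,.15,.33,np.deg2rad(185.2))"
```

```text
A 1.763 move [ 0.2478  0.0412 -0.0026] roll -1.470 J [-0.35  0.43  0.54  1.92 -0.28  0.87  0.53] tilt [-0.0015 -0.0004]
```

carry_out:
  moves:
    - [0.357,0.085,0.027,-1.47,0.085]
    - [0.357,0.085,0.027,-1.47,0.085]
    - [0.357,0.085,0.027,-1.47,0.085]
    - [0.357,0.085,0.027,-1.47,0.085]
    - [0.357,0.085,0.027,-1.47,0.085]
    - [0.357,0.085,0.027,-1.47,0.085]
    - [0.357,0.085,0.027,-1.47,0.085]
    - [0.357,0.085,0.027,-1.47,0.085]

```text
clock: 8.15
tcp_pos: [0.5709, 0.2724, 0.2989]
orientation: [-0.259, -3.13, -0.005]
contact_force: [-0.1, 0.0, -0.5]
grip_width: 0.0852
gripper_force: 0.0
```

```bash
python3 -c "
from h import *
go(.572,.266,.30,np.deg2rad(185.2))"
```

```text
A 2.976 move [-0.0021 -0.0061 -0.0011] roll -0.256 J [-0.67  0.52  0.17  1.76 -0.11  0.86  0.96] tilt [-0.001   0.0031]
```

carry_out:
  moves:
    - [-0.002,-0.006,0,-0.15,0.085]
    - [-0.002,-0.006,0,-0.256,0.085]
    - [-0.002,-0.006,0,-0.256,0.085]
    - [-0.002,-0.006,0,-0.256,0.085]
    - [-0.002,-0.006,0,-0.256,0.085]
    - [-0.002,-0.006,0,-0.256,0.085]
    - [-0.002,-0.006,0,-0.256,0.085]
    - [-0.002,-0.006,0,-0.256,0.085]

```text
clock: 8.95
tcp_pos: [0.5732, 0.2594, 0.2997]
orientation: [-0.121, 3.139, -0.0]
contact_force: [-0.7, -0.7, -0.5]
grip_width: 0.0851
gripper_force: 0.0
```

```bash
python3 - <<'E'
from h import *
go(.572,.266,.30,np.deg2rad(185.2))
c=r.calibration("wrist");np.savez("w2.npz",**{k:c[k] for k in c})
im=r.grab_frame("wrist");cv2.imwrite("pics/w2.png",cv2.resize(im[60:300,130:430],None,fx=2.5,fy=2.5,interpolation=cv2.INTER_CUBIC)[:,:,::-1])
E
```

```text
A -3.065 move [ 0.0007  0.0067 -0.0003] roll -0.014 J [-0.61  0.51  0.11  1.77 -0.07  0.86  1.19] tilt [ 0. -0.]
```

View pics/w2.png

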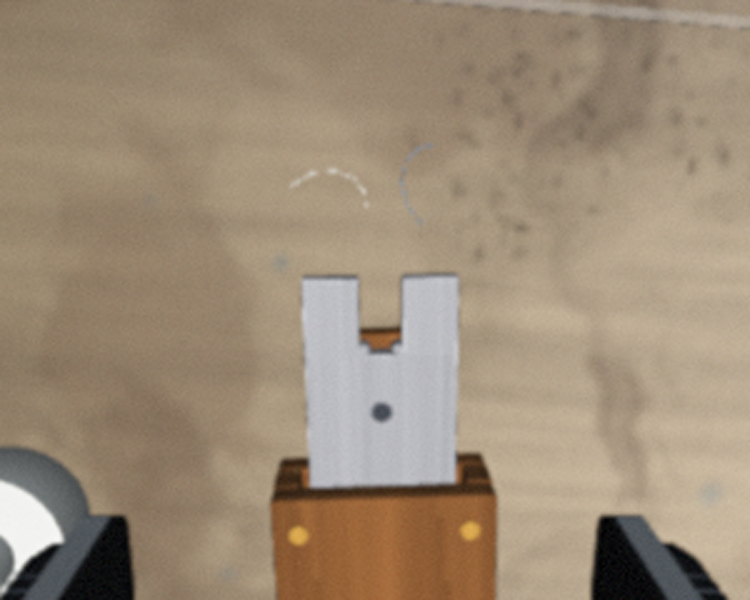

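The blade shows its notched end at crop (303–458, 276), the notch root at (381,350), and the mouth edge at y≈490. The tongue is visible through the notch.

```bash
python3 - <<'E'
from h import *
c=dict(np.load("w2.npz"))
for n,p,z in [("e0",(303,277),.02),("e1",(458,275),.02),("root",(381,350),.02),("m0",(310,487),.02),("m1",(457,485),.02),("k0",(275,497),.037),("k1",(495,492),.037)]: print(n,ray(c,((p[0]+.5)/2.5-.5+130,(p[1]+.5)/2.5-.5+60),z).round(4))
for A in (184.4,):
  go(.570,.2655,.178,np.deg2rad(A))
E
```

```text
e0 [0.5457 0.2386 0.02  ]
e1 [0.5413 0.2874 0.02  ]
root [0.5677 0.2652 0.02  ]
m0 [0.6185 0.245  0.02  ]
m1 [0.6138 0.2953 0.02  ]
k0 [0.6146 0.2346 0.037 ]
k1 [0.6073 0.305  0.037 ]
A -3.065 move [0.0027 0.0063 0.1217] roll 0.000 J [-0.61  0.51  0.11  1.77 -0.07  0.86  1.19] tilt [-0.  0.]
```

carry_out:
  moves:
    - [0.0013,0.0065,0.04,-0.02,0.085]
    - [0.0013,0.0065,0.08,-0.02,0.085]
    - [0.0013,0.0065,0.105,-0.02,0.085]
    - [0.0013,0.0065,0.1215,-0.02,0.085]
    - [0.0013,0.0065,0.1215,-0.02,0.085]
    - [0.0013,0.0065,0.1215,-0.02,0.045]
    - [0.0013,0.0065,0.1215,-0.02,0.045]
    - [0.0013,0.0065,0.1215,-0.02,0.045]
  force: 40

```text
clock: 9.8
tcp_pos: [0.5723, 0.266, 0.1801]
orientation: [-0.152, 3.135, 0.002]
contact_force: [-0.9, -0.3, 3.8]
grip_width: 0.049
gripper_force: 40.7
```

```bash
python3 -c "
from h import *
go(.5714,.2657,.178,-3.0446)"
```

```text
A -3.045 move [ 0.0009 -0.0002  0.0021] roll -0.000 J [-0.6   0.68  0.08  1.81 -0.09  0.65  1.21] tilt [0.0025 0.0014]
```

carry_out:
  moves:
    - [0.003,0,0,0,0.045]
    - [0.01,0,0,0,0.045]
    - [0.02,0,0,0,0.045]
    - [0.03,0,0,0,0.045]
    - [0.04,0,0,0,0.045]
    - [0.048,0,0,0,0.045]
    - [0.05,0,0,0,0.045]
    - [0.05,0,0,0,0.045]

```text
clock: 10.6
tcp_pos: [0.5212, 0.2611, 0.1787]
orientation: [-0.153, 3.137, 0.001]
contact_force: [1.0, 0.4, 6.2]
grip_width: 0.0491
gripper_force: 41.6
```

carry_out:
  moves:
    - [0,0,0,0,0.085]
    - [0,0,0,0,0.085]
    - [0,0,0,0,0.085]
    - [0,0,-0.001,0,0.085]
    - [-0.03,0,-0.001,0,0.085]
    - [-0.06,0,-0.001,0,0.085]
    - [-0.07,0,-0.001,0,0.085]
    - [-0.07,0,-0.001,0,0.085]

```text
clock: 11.4
tcp_pos: [0.5923, 0.2672, 0.179]
orientation: [-0.151, 3.138, -0.0]
contact_force: [-0.0, 0.2, 0.1]
grip_width: 0.0849
gripper_force: 0.0
```

```bash
python3 - <<'E'
from h import *
go(.5902,.2675,.178,-3.0446)
c=r.calibration("wrist");np.savez("w3.npz",**{k:c[k] for k in c})
im=r.grab_frame("wrist");cv2.imwrite("pics/w3.png",im[:,:,::-1])
E
```

```text
A -3.046 move [0.0021 0.0005 0.001 ] roll -0.001 J [-0.58  0.71  0.09  1.77 -0.09  0.67  1.22] tilt [ 0.0005 -0.0002]
```

View pics/w3.png

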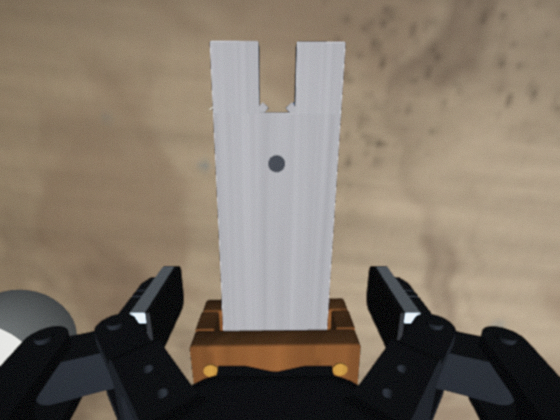

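The blade lies flat, drawn about 51 mm, with its end at (210–345, 41) and straight in the slot. The open fingers sit either side of it, just in front of the mouth.

carry_out:
  moves:
    - [0.0015,0,0.001,0,0.085]
    - [0.0015,0,0.001,0,0.045]
    - [0.0015,0,0.001,0,0.045]
    - [0.0015,0,0.001,0,0.045]
    - [0.0015,0,0.001,0,0.045]
    - [0.0015,0,0.001,0,0.045]
    - [0.0015,0,0.001,0,0.045]
    - [0.0015,0,0.001,0,0.045]
  force: 90

```text
clock: 12.25
tcp_pos: [0.5896, 0.2677, 0.1789]
orientation: [0.153, -3.137, -0.0]
contact_force: [-2.6, 0.6, 5.7]
grip_width: 0.0473
gripper_force: 92.6
```

```bash
python3 - <<'E'
from h import *
c=dict(np.load("w3.npz"))
for p in [(210,41),(345,41),(277,110)]: print(ray(c,p,.02).round(4))
go(.5902,.2675,.178,-3.0446)
E
```

```text
[0.4956 0.2345 0.02  ]
[0.4909 0.2833 0.02  ]
[0.5171 0.2611 0.02  ]
A -3.044 move [-0.0006 -0.0003  0.0009] roll 0.001 J [-0.58  0.7   0.08  1.77 -0.09  0.67  1.22] tilt [-0.0004  0.0003]
```

carry_out:
  moves:
    - [0.004,0,-0.001,0,0.045]
    - [0.012,0,-0.001,0,0.045]
    - [0.022,0,-0.001,0,0.045]
    - [0.032,0,-0.001,0,0.045]
    - [0.042,0,-0.001,0,0.045]
    - [0.05,0,-0.001,0,0.045]
    - [0.052,0,-0.001,0,0.045]
    - [0.052,0,-0.001,0,0.045]

```text
clock: 13.05
tcp_pos: [0.5379, 0.2625, 0.1793]
orientation: [-0.153, 3.138, 0.0]
contact_force: [0.2, 0.1, -1.7]
grip_width: 0.0475
gripper_force: 92.5
```

carry_out:
  moves:
    - [0,0,-0.05,0,0.045]
    - [0,0,-0.1,0,0.045]
    - [-0.006,-0.04,-0.14,0.15,0.045]
    - [-0.006,-0.08,-0.16,0.3,0.045]
    - [-0.006,-0.12,-0.16,0.45,0.045]
    - [-0.006,-0.16,-0.16,0.6,0.045]
    - [-0.006,-0.2,-0.16,0.75,0.045]
    - [-0.006,-0.24,-0.16,0.9,0.045]

```text
clock: 13.85
tcp_pos: [0.5677, 0.0224, 0.3397]
orientation: [1.236, 2.887, 0.001]
contact_force: [0.1, -0.7, -1.7]
grip_width: 0.0473
gripper_force: 93.8
```

```bash
python3 -c "
from h import *
go(.5745,-.285,.34,.2)"
```

```text
A 2.332 move [-0.2271 -0.2072 -0.0004] roll 2.132 J [-0.45  0.39  0.38  1.9  -0.19  0.88  0.79] tilt [0.0013 0.0002]
```

carry_out:
  moves:
    - [-0.028,-0.026,0,0.15,0.045]
    - [-0.056,-0.052,0,0.3,0.045]
    - [-0.084,-0.078,0,0.45,0.045]
    - [-0.112,-0.104,0,0.6,0.045]
    - [-0.14,-0.13,0,0.75,0.045]
    - [-0.168,-0.156,0,0.9,0.045]
    - [-0.196,-0.182,0,1.05,0.045]
    - [-0.227,-0.207,0,1.2,0.045]

```text
clock: 14.65
tcp_pos: [0.5762, -0.2845, 0.3394]
orientation: [2.651, 1.686, 0.001]
contact_force: [0.3, 0.4, -2.3]
grip_width: 0.0473
gripper_force: 93.8
```

```bash
python3 -c "
from h import *
go(.5745,-.285,.34,.2)"
```

```text
A 1.133 move [-0.0012 -0.0013 -0.0006] roll 0.933 J [-0.12  0.58  0.7   1.73 -0.43  0.99  0.3 ] tilt [0.0004 0.    ]
```

carry_out:
  moves:
    - [0,0,0,0.15,0.045]
    - [0,0,0,0.3,0.045]
    - [0,0,0,0.45,0.045]
    - [0,0,0,0.6,0.045]
    - [0,0,0,0.75,0.045]
    - [0,0,0,0.9,0.045]
    - [0,0,0.0,0.933,0.045]
    - [0,0,0.04,0.933,0.045]

```text
clock: 15.45
tcp_pos: [0.5782, -0.2845, 0.3034]
orientation: [3.119, 0.326, 0.013]
contact_force: [1.4, 0.2, -1.4]
grip_width: 0.0477
gripper_force: 93.9
```

carry_out:
  moves:
    - [0,0,0.02,0,0.045]
    - [0,0,0.04,0,0.045]
    - [0,0,0.06,0,0.045]
    - [0,0,0.06,0,0.045]
    - [0,0,0.06,0,0.045]
    - [0,0,0.06,0,0.045]
    - [0,0,0.06,0,0.045]
    - [0,0,0.06,0,0.045]

```text
clock: 16.25
tcp_pos: [0.5765, -0.283, 0.2401]
orientation: [3.124, 0.323, 0.002]
contact_force: [-0.2, 0.8, -1.7]
grip_width: 0.0474
gripper_force: 93.7
```

```bash
python3 - <<'E'
from h import *
go(.5745,-.285,.24,.2)
c=r.calibration("wrist");np.savez("w4.npz",**{k:c[k] for k in c})
im=r.grab_frame("wrist");cv2.imwrite("pics/w4.png",cv2.resize(im[:300,80:480],None,fx=2,fy=2,interpolation=cv2.INTER_CUBIC)[:,:,::-1])
E
```

```text
A 0.206 move [-0.0023  0.0015  0.0001] roll 0.006 J [-0.2   0.78  0.82  1.8  -0.72  0.89 -0.4 ] tilt [ 0.0013 -0.0004]
```

View pics/w4.png

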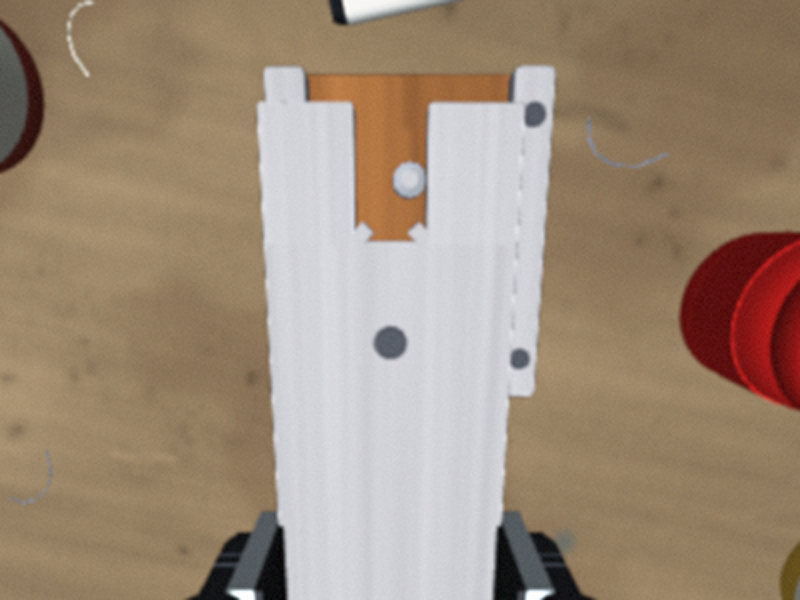

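The gripped blade shows its notch sides at x≈354 and 430 with the root at y≈240, the pin tip at (409,180), and the cheeks' outer corners at (264,68), (555,67) and (533,396). I'll put these in tool axes.

```bash
python3 - <<'E'
from h import *
c=dict(np.load("w4.npz"));p,R,o=tool();print(p)
T={}
for n,q,z in [("b0",(258,102),.081),("b1",(525,102),.081),("n0",(354,102),.081),("n1",(430,102),.081),("root",(391,241),.081),("be0",(279,520),.081),("be1",(504,520),.081),("pin",(409,180),.034),("cl",(264,68),.024),("cr",(555,67),.024),("cb",(533,396),.024)]:
    w=ray(c,((q[0]+.5)/2-.5+80,(q[1]+.5)/2-.5),z); T[n]=R.T@(w-p); print(n,w.round(4),"tool",T[n].round(4))
E
```

```text
[ 0.57639845 -0.28300942  0.23989005]
b0 [ 0.6672 -0.2394  0.081 ] tool [ 0.0976 -0.0242  0.159 ]
b1 [ 0.6773 -0.2873  0.081 ] tool [0.0977 0.0247 0.159 ]
n0 [ 0.6708 -0.2566  0.081 ] tool [ 0.0977 -0.0066  0.159 ]
n1 [ 0.6737 -0.2702  0.081 ] tool [0.0977 0.0073 0.159 ]
root [ 0.6482 -0.2683  0.081 ] tool [0.0731 0.0002 0.159 ]
be0 [ 0.5843 -0.2562  0.081 ] tool [ 0.0131 -0.0247  0.1589]
be1 [ 0.5946 -0.3054  0.081 ] tool [0.0131 0.0255 0.1589]
pin [ 0.6624 -0.2702  0.034 ] tool [0.0866 0.005  0.206 ]
cl [ 0.682  -0.2275  0.024 ] tool [ 0.1145 -0.0328  0.216 ]
cr [ 0.6978 -0.3017  0.024 ] tool [0.1148 0.0431 0.216 ]
cb [ 0.6108 -0.3202  0.024 ] tool [0.0259 0.0434 0.2159]
```

carry_out:
  moves:
    - [0,0.005,0.01,0,0.045]
    - [0,0.005,0.025,0,0.045]
    - [0,0.005,0.038,0,0.045]
    - [0,0.005,0.043,0,0.045]
    - [0,0.005,0.043,0,0.045]
    - [0,0.005,0.043,0,0.045]
    - [0,0.005,0.043,0,0.045]
    - [0,0.005,0.043,0,0.045]

```text
clock: 17.1
tcp_pos: [0.5774, -0.2879, 0.1967]
orientation: [3.125, 0.323, 0.001]
contact_force: [0.6, 0.4, -1.8]
grip_width: 0.0476
gripper_force: 93.8
```

```bash
python3 - <<'E'
from h import *
go(.5745,-.285,.181,.2)
c=r.calibration("wrist");np.savez("w5.npz",**{k:c[k] for k in c})
im=r.grab_frame("wrist");cv2.imwrite("pics/w5.png",cv2.resize(im[:300,80:480],None,fx=2,fy=2,interpolation=cv2.INTER_CUBIC)[:,:,::-1])
E
```

```text
A 0.206 move [-0.0023 -0.0035  0.0157] roll 0.006 J [-0.15  0.83  0.77  1.81 -0.77  0.83 -0.36] tilt [ 0.0008 -0.0003]
```

View pics/w5.png

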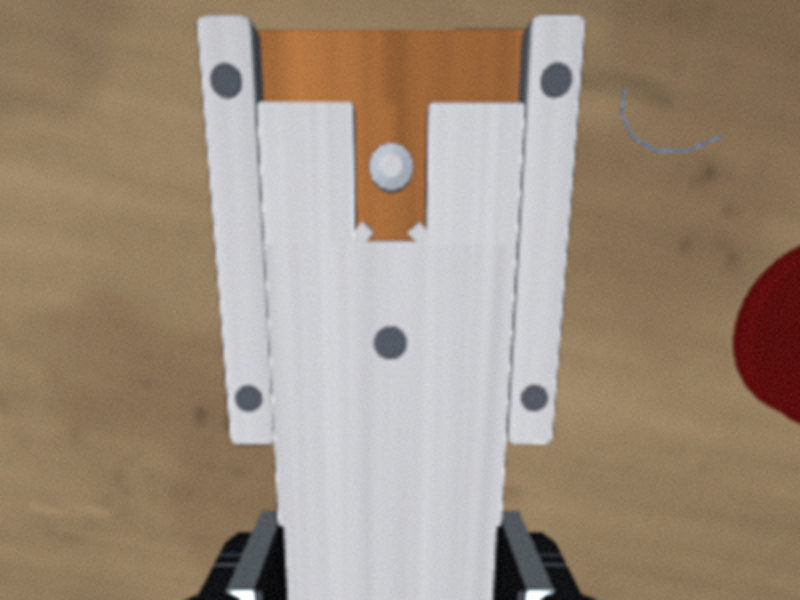

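The notch is centred on the pin at (391,166), the root is at y=240, and the blade lies evenly between the cheeks. Next I lower it, then slide it home.

carry_out:
  moves:
    - [0,0,0.005,0,0.045]
    - [0,0,0.01,0,0.045]
    - [0,0,0.013,0,0.045]
    - [0,0,0.0155,0,0.045]
    - [0,0,0.0155,0,0.045]
    - [0,0,0.0155,0,0.045]
    - [0,0,0.0155,0,0.045]
    - [0,0,0.0155,0,0.045]

```text
clock: 17.95
tcp_pos: [0.577, -0.2877, 0.1811]
orientation: [-3.124, -0.323, 0.0]
contact_force: [-2.5, 2.6, 4.9]
grip_width: 0.0475
gripper_force: 94.5
```

Light bed contact (4.9 N up). Sliding home now.

carry_out:
  moves:
    - [0.002,0,0,0,0.045]
    - [0.004,0,0,0,0.045]
    - [0.006,0,0,0,0.045]
    - [0.0075,0,0,0,0.045]
    - [0.008,0,0,0,0.045]
    - [0.0085,0,0,0,0.045]
    - [0.0085,0,0,0,0.045]
    - [0.0085,0,0,0,0.045]

```text
clock: 18.75
tcp_pos: [0.5849, -0.287, 0.1812]
orientation: [3.124, 0.321, -0.001]
contact_force: [-3.5, -1.0, 5.0]
grip_width: 0.0477
gripper_force: 94.5
```

```bash
python3 - <<'E'
from h import *
go(.5862,-.285,.181,.2)
im=r.grab_frame("wrist");cv2.imwrite("pics/w6.png",cv2.resize(im[:300,80:480],None,fx=2,fy=2,interpolation=cv2.INTER_CUBIC)[:,:,::-1])
E
```

```text
A 0.205 move [ 0.0016 -0.0017  0.0002] roll 0.005 J [-0.15  0.86  0.75  1.79 -0.79  0.82 -0.36] tilt [-0.0005 -0.0008]
```

View pics/w6.png

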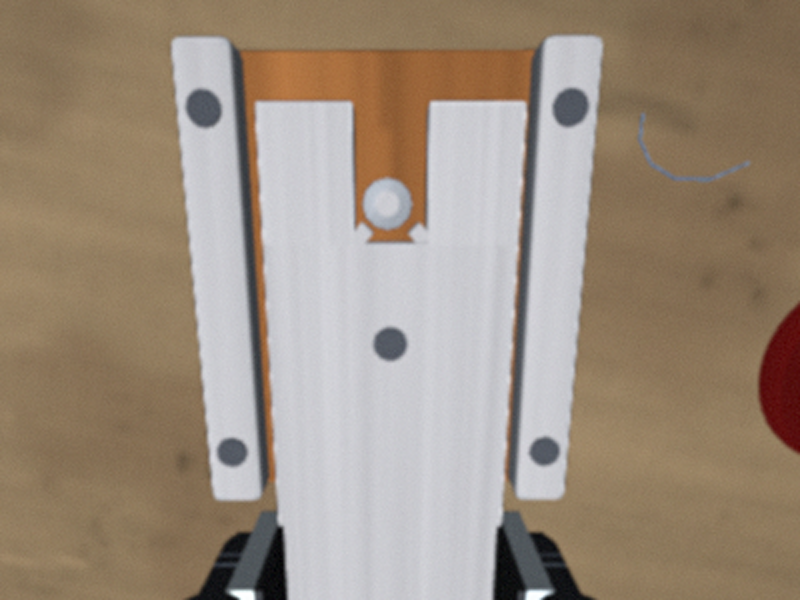

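```bash
python3 - <<'E'
from h import *
c=r.calibration("wrist");p,R,o=tool()
for n,q,z in [("bladeend",(390,101),.022),("root",(391,243),.022),("cheekL",(205,38),.024),("cheekR",(573,37),.024),("bedend",(390,51),.014),("pintip",(388,203),.034),("chkback",(540,499),.024)]:
    print(n,(R.T@(ray(c,((q[0]+.5)/2-.5+80,(q[1]+.5)/2-.5),z)-p)).round(4))
E
```

```text
bladeend [ 0.0977 -0.      0.1591]
root [0.0726 0.0002 0.1591]
cheekL [ 0.1074 -0.0325  0.1571]
cheekR [0.1076 0.0321 0.1571]
bedend [ 0.1076 -0.      0.1671]
pintip [ 0.0798 -0.0004  0.1471]
chkback [0.019  0.0326 0.1572]
```

The blade is on the bed, centred, and about 1 mm short of home. I'll nudge it in, then release.

carry_out:
  moves:
    - [0.0005,0,0,0,0.045]
    - [0.001,0,0,0,0.045]
    - [0.0015,0,0,0,0.045]
    - [0.0015,0,0,0,0.045]
    - [0.0015,0,0,0,0.06]
    - [0.0015,0,0,0,0.085]
    - [0.0015,0,0,0,0.085]
    - [0.0015,0,0,0,0.085]

```text
clock: 19.6
tcp_pos: [0.5872, -0.2855, 0.1806]
orientation: [-3.125, -0.323, -0.0]
contact_force: [-0.2, -0.2, 0.1]
grip_width: 0.0849
gripper_force: 0.0
```

carry_out:
  moves:
    - [0,0,0,0,0.085]
    - [0,0,-0.01,0,0.085]
    - [0,0,-0.03,0,0.085]
    - [0,0,-0.06,0,0.085]
    - [0,0,-0.1,0,0.085]
    - [0,0,-0.12,0,0.085]
    - [0,0,-0.12,0,0.085]
    - [0,0,-0.12,0,0.085]

```text
clock: 20.4
tcp_pos: [0.587, -0.2858, 0.3021]
orientation: [3.125, 0.323, 0.003]
contact_force: [-0.0, 0.1, -0.2]
grip_width: 0.0844
gripper_force: 0.0
```

```bash
python3 - <<'E'
from h import *
import numpy as np
im=r.grab_frame("wrist");s=r.grab_frame("side")
a=cv2.resize(im[:300,80:480],(400,300));b=cv2.resize(s[180:330,200:400],(400,300),interpolation=cv2.INTER_CUBIC)
t=r.grab_frame("top")[160:280,100:480]
cv2.imwrite("pics/f.png",np.vstack([np.hstack([a,b]),cv2.resize(t,(800,252),interpolation=cv2.INTER_CUBIC)])[:,:,::-1])
E
```

```text
(no output)
```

View pics/f.png

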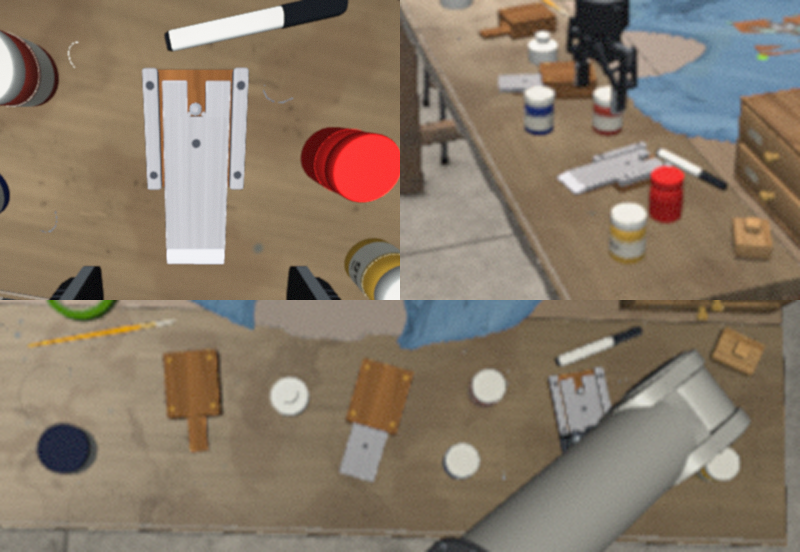

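The final views show the blade lying between the cheeks with the notch round the pin at (195,108) and the thin end out past the cheeks. The jar stands upright at (538,110) in the side view. The plain blade and the bystanders haven't moved.

```bash
python3 -c "
from bench import r
print(r.hand_in())"
```

```text
the job is handed in; nothing more can be done
None
```

The job is handed in at about 20.5 s of the 69 s: the notched blade lies on the bed with its notch round the pin, the jar stands upright on the table, and the plain blade and bystanders look unmoved in the last pictures; the hand-in gave no verdict.

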